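Switch on the edge grinder at its guarded toggle

ROBOT

A 6-joint arm with a two-finger parallel gripper is mounted at the origin on the work surface. World frame = base frame: x ahead of the robot, y to its left, z up, the work surface at z = 0. Lengths are in m, angles in rad, forces in N, time in s.
With the tool pointing down it reaches from about 0.3 to 0.775 m from the base axis. Payload 14.6 kg.
Tool frame: the origin (TCP) lies midway between the tips of the shut fingers; the grasp point (between the pads) lies 19 mm behind it; z points along the fingers, y is the line along which they close (so a half turn about z gives the same grasp; the last joint's range is limited). The gripper opens to 94 mm and grips with 3 to 60 N. Pads are 16 mm wide; open, the fingers measure 119 mm over their backs; the gripper's body (75 mm by 177 mm) begins 78 mm behind the grasp point.
Start: joints at [-1.383, 0.3, 1.521, -0, 1.321, -0.067], TCP at [0.139, -0.532, 0.205] pointing down, gripper open.
Joint ranges: [-3.03, 3.03], [-0.79, 2.21], [0.23, 2.52], [-1.04, 4.18], [0, 3.07], [-2.55, 2.55]. Speed limits (rad/s): [2.22, 2.22, 2.57, 3.14, 3.14, 3.14].

INTERFACE

Orientations are given as a unit quaternion [w, x, y, z].
In Python, from cell import robot gives the robot as it stands. Calls block until the motion is done:
- robot.move_to(position, orientation): joint-space move of the TCP to a pose.
- robot.move_straight(position, frame=None, speed=0.15): straight line of the TCP; frame=None keeps the orientation; speed is the mean speed in m/s.
- robot.move_j(angles): joint-space move.
- robot.gripper_open() and robot.close(effort=None): open the fingers fully, or close them until they stop; effort is the grip in N (None keeps the last).
- robot.pause(seconds).
- robot.ik(position, orientation): joint angles nearest the present ones, or None.
- robot.get_state(): the state.
- robot.snapshot(name): name is "scene" or "top" or "wrist"; returns (picture, depth): 480x640x3 uint8, red, green, blue; 480x640 float32, m along the optical axis (not along the pixel's ray), 0 where there is no reading.
- robot.camera_model(name): a dict with "fx", "fy", "cx", "cy" (pixels), "k1" (the pictures are not rectified: a ray, as slopes to the right and down, at radius r is drawn at 1 + k1 r^2 times it, then the intrinsics apply), "eye" and "orientation" of the camera in the world. Camera axes: x right, y down, z forward; pixel columns grow to the right and rows downward; lengths in m; the calibration is good to about 2 mm. A picture is of the moment at which its call begins: read the wrist's pose just before it. camera_model takes no time and is no camera call; for the wrist camera it gives the pose at the moment of the call.
A pose or a line that the arm cannot do raises robot.MotionError and nothing moves.
- robot.hand_in(): hands the job in; it is judged then, once.
The state is a dict: "t": time; "joint_pos": joint angles; "joint_vel": joint speeds; "joint_torque": joint torques, N m; "tool_pos": TCP position; "eef_rot": TCP orientation; "contact_force": force on the tool from outside, world axes, zero at the start; "ft_torque": the same for the moment, N m; "finger_gap": opening from 0.0 (shut) to 1.0 (fully open); "grip_force": force on a finger pad.
Only numpy, scipy, OpenCV 4.12 (cv2) and the standard library are available. Lean on these libraries where they do the work, as an engineer would, in place of code of your own. Each camera call takes 0.05 s, during which the arm holds its last target. There are 200 camera calls.

TASK

Switch on the edge grinder: with a fingertip under its lip swing the red guard up and back, push the toggle beneath it all the way over towards the hinge, then tip the guard forward so that it drops shut again. Only touch, do not pick anything up; leave the yellow-guarded switch and the wax, jar and screwdriver where they are.

Things in the scene. Friction and masses are not known exactly. Their poses are not given: they have to be found in the camera images.
- red_box: Red station: grey switch box screwed to the bench, power of the edge grinder. 100 long (its x), 100 wide (its y), panel on top 70 mm above the bench. Origin on the bench straight below the toggle's pivot; box spans x -35 to +65, y -50 to +50 mm from it (a 20 mm wide fixing foot sticks out 15 mm either side). x axis points from the guard's lip (front, robot side) to its hinge, z up.
- red_hinge (a point): Midpoint of the red guard's hinge axis (along the box's y), 44 mm behind the toggle's pivot and 78 mm above the bench; axes as the box. With the guard fully up its opening stands upright facing the front; the lip points straight up, edge 176 mm above the bench, 19 mm proud of the front wall, which is then on top (157 mm up, 43 mm deep behind the lip): a finger set down there can draw the lip forward.
- red_lip (a point): Middle of the front edge of the red guard's finger lip, at its underside; moves with the guard. Shut, it lies 78 mm above the bench, 98 mm in front of the hinge, 19 mm in front of the box's front face with free space below it. Lip 56 wide, 4 thick, sticks out 19 mm from the guard's front wall. Its axes turn with the guard.
- red_guard (a joint): Angle of the red plastic guard: 0 shut, 1.6 fully up (stop). Hollow cover 79 long from hinge to front wall, 60 wide, 43 high, 3 mm walls, open below and behind, hides the toggle. About 80 g, free hinge, lightly damped, no spring; balances at about 1.13 rad: let go below that it falls shut within about a second, beyond it falls back onto its stop and stays open until tipped forward.
- red_toggle (a joint): Angle of the steel toggle under the red guard: 0 = off, leaning 0.35 rad to the front (lip side); 0.7 = on, leaning 0.35 rad back (hinge side). Push it from the front towards the hinge; about 1.5 N at its tip; stays where it is left. Round, 33 mm long, 7 mm thick at the pivot, 11 mm near the tip; pivot on the panel 70 mm above the bench.
- red_toggle_tip (a point): Tip of the red toggle, about 101 mm above the bench; off: 11 mm in front of the pivot, on: 11 mm behind it. Hidden while the guard is shut.
- yellow_box: Yellow station: grey switch box screwed to the bench, power of another machine, to be left alone. 100 long (its x), 100 wide (its y), panel on top 70 mm above the bench. Origin on the bench straight below the toggle's pivot; box spans x -35 to +65, y -50 to +50 mm from it (a 20 mm wide fixing foot sticks out 15 mm either side). x axis points from the guard's lip (front, robot side) to its hinge, z up.
- yellow_hinge (a point): Midpoint of the yellow guard's hinge axis (along the box's y), 44 mm behind the toggle's pivot and 78 mm above the bench; axes as the box. With the guard fully up its opening stands upright facing the front; the lip points straight up, edge 176 mm above the bench, 19 mm proud of the front wall, which is then on top (157 mm up, 43 mm deep behind the lip): a finger set down there can draw the lip forward.
- yellow_lip (a point): Middle of the front edge of the yellow guard's finger lip, at its underside; moves with the guard. Shut, it lies 78 mm above the bench, 98 mm in front of the hinge, 19 mm in front of the box's front face with free space below it. Lip 56 wide, 4 thick, sticks out 19 mm from the guard's front wall. Its axes turn with the guard.
- yellow_guard (a joint): Angle of the yellow plastic guard: 0 shut, 1.6 fully up (stop). Hollow cover 79 long from hinge to front wall, 60 wide, 43 high, 3 mm walls, open below and behind, hides the toggle. About 80 g, free hinge, lightly damped, no spring; balances at about 1.13 rad: let go below that it falls shut within about a second, beyond it falls back onto its stop and stays open until tipped forward.
- yellow_toggle (a joint): Angle of the steel toggle under the yellow guard: 0 = off, leaning 0.35 rad to the front (lip side); 0.7 = on, leaning 0.35 rad back (hinge side). Push it from the front towards the hinge; about 1.5 N at its tip; stays where it is left. Round, 33 mm long, 7 mm thick at the pivot, 11 mm near the tip; pivot on the panel 70 mm above the bench.
- yellow_toggle_tip (a point): Tip of the yellow toggle, about 101 mm above the bench; off: 11 mm in front of the pivot, on: 11 mm behind it. Hidden while the guard is shut.
- wax_mid (a point): Centre of a loose green block of ski wax, 50 x 80 x 28 mm, flat on the bench; bystander.
- jar_mid (a point): Centre of a loose amber screw jar with steel lid, 56 mm across, 75 mm high, upright; bystander.
- driver_grip (a point): Middle of the red handle of a loose screwdriver, 200 mm long, lying on the bench; bystander.
There are look-alikes about, which are no part of the job. What is shaped like the red_box but pink or turquoise is not meant.

How it is judged:
On the way, in this order (a step that is already met when the one before it is completed fails the run):
1. the red guard is lifted while the toggle is still off (value of joint red_guard above 0.5 rad and value of joint red_toggle below 0.3 rad), for 0.1 s.
2. the toggle is pushed over to on under the raised guard (value of joint red_toggle above 0.58 rad and value of joint red_guard above 0.3 rad), for 0.1 s.
At the end, for the whole second after the job is handed in: Red toggle over to on (joint above 0.58 of 0.7 rad), red guard shut again (below 0.04 rad), yellow guard shut and its toggle off (below 0.12 rad), wax, jar and screwdriver within 20 mm of where they were (value of joint red_toggle above 0.58 rad and value of joint each of red_guard, yellow_guard below 0.04 rad and value of joint yellow_toggle below 0.12 rad and not (distance of wax_mid from where it was at the start of the episode above 0.02 m) and not (distance of jar_mid from where it was at the start of the episode above 0.02 m) and not (distance of driver_grip from where it was at the start of the episode above 0.02 m)); the robot touches nothing.
It fails at once if the yellow guard is lifted or its toggle flipped (value of joint yellow_guard above 0.15 rad or value of joint yellow_toggle above 0.2 rad).
It fails at once if wax, jar or screwdriver is lifted, carried or pushed by more than 30 mm (distance of any of wax_mid, jar_mid, driver_grip from where it was at the start of the episode above 0.03 m).
It also fails if it takes over 61 s, if anything falls off the work surface, if the arm or the gripper's body presses on something with over 40 N, if the wrist force passes 120 N, or if a joint passes its speed limit or range.

## Working session

There is one attempt and no reset: what is moved stays moved. The work goes in short steps, each a Python script; the robot and the scene stay as the last script left them, time stands still between calls to the robot, and variables do not carry over. Pictures are saved under pics/ and viewed, at most 10 in all, crops included, and the job is handed in when it is done.

```bash
mkdir -p pics; ls; cat > h.py <<'E'
import numpy as np, cv2
from cell import robot
from scipy.spatial.transform import Rotation as R
def rot(q): return R.from_quat([q[1],q[2],q[3],q[0]])
def quat(r):
    x=r.as_quat(); return [x[3],x[0],x[1],x[2]]
def save(n,name):
    p,d=robot.snapshot(n); cv2.imwrite(f'pics/{name}.png',p[:,:,::-1]); np.savez(f'pics/{name}.npz',p=p,d=d,m=np.array(robot.camera_model(n),dtype=object)); return p,d
def cloud(d,m):
    v,u=np.mgrid[:480,:640].astype(float)
    K=np.array([[m['fx'],0,m['cx']],[0,m['fy'],m['cy']],[0,0,1]])
    s=cv2.undistortPoints(np.stack([u.ravel(),v.ravel()],1)[:,None],K,np.array([m['k1'],0,0,0.]))[:,0]
    c=np.c_[s,np.ones(len(s))]*d.reshape(-1,1)
    return (rot(m['orientation']).apply(c)+np.array(m['eye'])).reshape(480,640,3)
E
python3 - <<'E'
from h import *
for n in('scene','top'):
    p,d=save(n,n); m=robot.camera_model(n); print(n,m,(d>0).mean())
E
```

```text
pics
scene {'fx': 483.71213747631595, 'fy': 483.71213747631595, 'cx': 320.55012450932264, 'cy': 241.51934703979663, 'k1': -0.09947395338531231, 'eye': array([1.35459009, 0.44309671, 1.14905007]), 'orientation': array([-0.17213169,  0.44840021,  0.82207618, -0.30577556])} 0.995859375
top {'fx': 488.03037738147316, 'fy': 488.03037738147316, 'cx': 325.9127786719132, 'cy': 244.53774355810845, 'k1': -0.016923749451764374, 'eye': array([ 0.33198011, -0.0552779 ,  1.44258186]), 'orientation': array([ 0.05986101, -0.69945153,  0.70978581, -0.05820926])} 0.99591796875
```

View pics/scene.png

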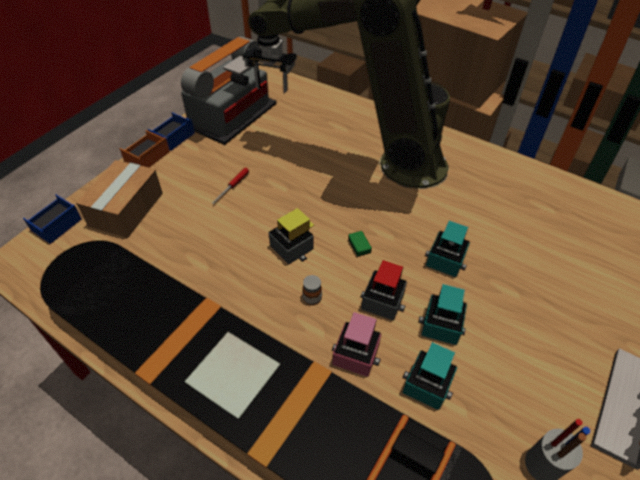

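View pics/top.png

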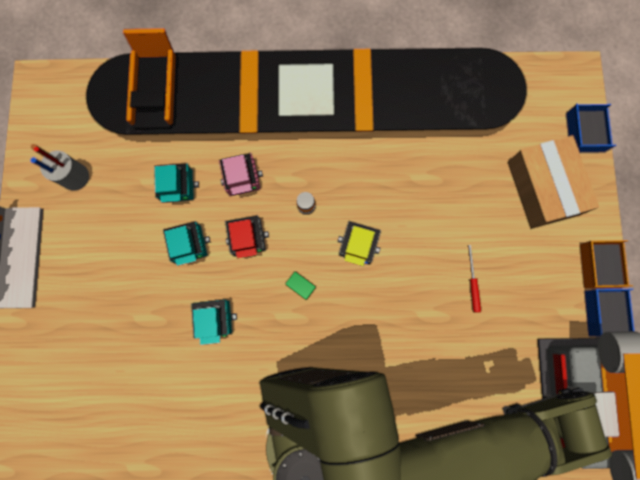

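```bash
python3 - <<'E'
from h import *
for n in('scene','top'):
    z=np.load(f'pics/{n}.npz',allow_pickle=True); P=cloud(z['d'],z['m'].item())
    hsv=cv2.cvtColor(z['p'],cv2.COLOR_RGB2HSV)
    for nm,lo,hi in(('red',0,6),('red2',174,180),('yel',22,33),('pink',140,173),('turq',80,100),('green',40,78),('amber',8,21)):
        k=cv2.inRange(hsv,(lo,110,60),(hi,255,255))
        c,l,s,ce=cv2.connectedComponentsWithStats(k)
        for i in range(1,c):
            if s[i,4]>120:
                q=P[l==i]; q=q[np.isfinite(q).all(1)]; print(n,nm,s[i],ce[i].round(),np.percentile(q,[2,50,98],axis=0).round(3).tolist())
E
```

```text
scene red [229 168  19  18 122] [239. 177.] [[0.379, -0.493, 0.012], [0.423, -0.481, 0.022], [0.47, -0.474, 0.029]]
scene red [374 261  29  27 528] [388. 274.] [[0.553, 0.15, 0.106], [0.591, 0.181, 0.12], [0.628, 0.212, 0.125]]
scene red2 [333 338  46  38 329] [356. 361.] [[0.761, 0.17, 0.01], [0.834, 0.226, 0.058], [0.846, 0.259, 0.071]]
scene yel [277 208  37  25 476] [294. 220.] [[0.485, -0.197, 0.005], [0.564, -0.144, 0.12], [0.604, -0.109, 0.125]]
scene turq [441 222  26  23 380] [454. 233.] [[0.316, 0.247, 0.116], [0.353, 0.275, 0.12], [0.39, 0.305, 0.125]]
scene turq [438 285  26  28 543] [451. 299.] [[0.537, 0.325, 0.086], [0.576, 0.355, 0.12], [0.61, 0.389, 0.125]]
scene turq [421 343  33  36 723] [437. 361.] [[0.72, 0.369, 0.069], [0.757, 0.398, 0.12], [0.791, 0.428, 0.124]]
scene green [349 231  22  21 288] [359. 241.] [[0.424, -0.011, 0.022], [0.458, 0.024, 0.027], [0.491, 0.06, 0.032]]
scene amber [ 416    0  111   41 2782] [472.  16.] [[-0.999, -0.357, 0.242], [-0.795, -0.116, 0.248], [-0.645, 0.057, 0.254]]
scene amber [     0      0    640    480 134228] [384. 266.] [
[... 1370 characters left out ...]
93 307  27  37 817] [206. 325.] [[0.296, 0.242, 0.073], [0.341, 0.272, 0.12], [0.386, 0.316, 0.127]]
top green [286 272  29  27 436] [300. 285.] [[0.42, -0.012, 0.022], [0.453, 0.023, 0.027], [0.485, 0.058, 0.034]]
top amber [ 123   28   52   97 2368] [149.  64.] [[0.923, 0.387, 0.09], [1.132, 0.448, 0.139], [1.163, 0.534, 0.206]]
top amber [     0     48    633    432 176046] [288. 273.] [[-0.048, -0.874, -0.006], [0.485, 0.101, 0.0], [1.131, 0.884, 0.108]]
top amber [ 601  353   39  127 2716] [626. 406.] [[0.008, -0.807, 0.166], [0.141, -0.769, 0.222], [0.253, -0.748, 0.277]]
top amber [537 467  76  13 659] [581. 475.] [[-0.1, -0.838, -0.007], [-0.087, -0.757, 0.0], [0.073, -0.439, 0.532]]
```

The red station is at about px (388,275) in the scene view and (242,238) in the top view, with its hinge on the far side. Turquoise and pink look-alikes stand around it, and the yellow station is at top px (359,245). Next I fit the guard's top face.

```bash
cat >> h.py <<'E'
def fit(p,d,m,zmin=.115):
    P=cloud(d,m); hsv=cv2.cvtColor(p,cv2.COLOR_RGB2HSV)
    k=((hsv[...,0]<7)|(hsv[...,0]>174))&(hsv[...,1]>110)&(hsv[...,2]>50)
    a=k&(np.abs(P[...,0]-.59)<.09)&(np.abs(P[...,1]-.18)<.09)
    t=a&(P[...,2]>zmin)&(P[...,2]<.135); l=a&(P[...,2]<.09)&(P[...,2]>.07)
    return cv2.minAreaRect((P[t][:,:2]*1000).astype(np.float32)),np.median(P[t][:,2]),P[l],P[t]
def show(f):
    (c,s,an),z,l,t=f; print('c',np.round(c,1),'size',np.round(s,1),'ang',round(an,1),'z',z.round(4),'n',len(t),'lip',len(l),l.mean(0).round(4) if len(l) else '')
E
python3 - <<'E'
from h import *
for n in('scene','top'):
    z=np.load(f'pics/{n}.npz',allow_pickle=True); show(fit(z['p'],z['d'],z['m'].item()))
# wrist look from above, slightly in front
q=quat(R.from_euler('z',0.0)*R.from_euler('x',np.pi))
for yaw in (0,np.pi/2,-np.pi/2,np.pi):
    q=quat(R.from_euler('z',yaw)*R.from_euler('x',np.pi)); print(yaw,robot.ik([.52,.16,.32],q))
m=robot.camera_model('wrist'); s=robot.get_state(); T=rot(s['eef_rot'])
print(T.as_matrix().round(2).tolist(),T.inv().apply(m['eye']-s['tool_pos']),(T.inv()*rot(m['orientation'])).as_matrix().round(2).tolist(),m['fx'])
E
```

```text
c [589.7 180.6] size [80.1 60.3] ang 9.6 z 0.1202 n 513 lip 5 [0.5911 0.1595 0.0721]
c [587.5 181.8] size [77.1 60.3] ang 9.5 z 0.1212 n 590 lip 181 [0.5563 0.1737 0.0807]
0 [ 2.31175950e-01  2.27332227e-01  1.35006012e+00 -4.44089210e-16
  1.56420030e+00  1.80197228e+00]
1.5707963267948966 [ 2.31175950e-01  2.27332227e-01  1.35006012e+00 -4.44089210e-16
  1.56420030e+00  2.31175950e-01]
-1.5707963267948966 None
3.141592653589793 [ 0.23117595  0.22733223  1.35006012  0.          1.5642003  -1.33962038]
[[0.97, 0.25, -0.0], [0.25, -0.97, 0.0], [0.0, -0.0, -1.0]] [ 0.07820495  0.00173319 -0.17984794] [[0.0, -0.96, -0.27], [1.0, 0.0, 0.0], [-0.0, -0.27, 0.96]] 400.27006120333886
```

```bash
cat >> h.py <<'E'
YAW=np.deg2rad(9.5); H=np.array([.6276,.1877,.078])   # red hinge
def W(x,z,y=0): return H+R.from_euler('z',YAW).apply([x,y,z])   # x,z relative to hinge
def Q(al): # tilt al from straight down, pointing forward; tool x forward/up
    return quat(R.from_euler('z',YAW)*R.from_euler('y',-al)*R.from_euler('x',np.pi))
def st(tag=''):
    s=robot.get_state(); p=R.from_euler('z',-YAW).apply(s['tool_pos']-H)
    print(tag,'t',round(s['t'],2),'rel',p.round(4),'F',np.round(s['contact_force'],1)); return s
E
python3 - <<'E'
from h import *
A=np.pi/4
print(rot(Q(A)).apply([0,0,1]), rot(Q(A)).apply([1,0,0]))
for p in [(-.16,.02),(-.0966,-.0127),(-.03,.09)]: print(W(*p),robot.ik(W(*p),Q(A)))
robot.close()
s=robot.get_state(); robot.move_straight([*s['tool_pos'][:2],.36])
robot.move_to(W(-.15,.16),Q(A)); st()
save('wrist','w1')
z=np.load('pics/w1.npz',allow_pickle=True); show(fit(z['p'],z['d'],z['m'].item()))
E
```

```text
[ 0.69740924  0.11670628 -0.70710678] [0.69740924 0.11670628 0.70710678]
[0.4697943  0.16129238 0.098     ] None
[0.53232481 0.1717564  0.0653    ] [ 0.28856669  0.28045874  2.17505781  3.88047539  0.12892657 -2.21850858]
[0.59801143 0.18274857 0.168     ] [ 0.26982191  0.19396334  1.9529332  -0.33654026  0.22420064  1.97319717]
 t 5.44 rel [-0.1498 -0.0004  0.1601] F [ 0.2 -0.7 -0. ]
c [588.1 178.8] size [75.7 60.1] ang 9.7 z 0.122 n 5262 lip 290 [0.5748 0.1799 0.0777]
```

View pics/w1.png

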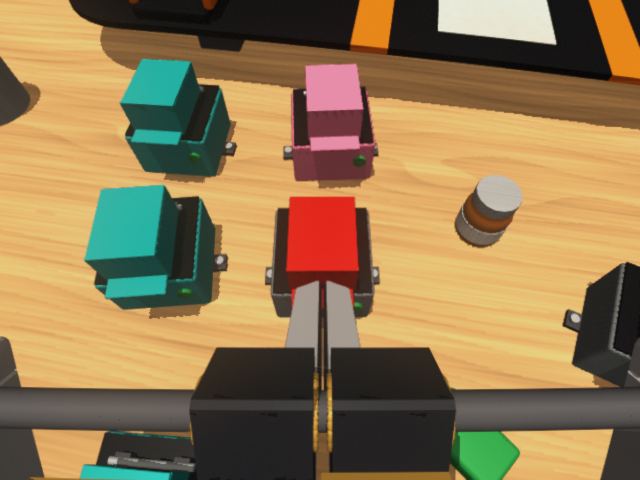

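```bash
cat >> h.py <<'E'
def lift_tcp(th,al,s=.011):
    d=np.array([np.sin(al),-np.cos(al)]); n=np.array([np.cos(al),np.sin(al)])
    if th<np.pi/2-al: C=.098*np.array([-np.cos(th),np.sin(th)])+s*d
    else: C=(.098-s)*np.array([-np.cos(th),np.sin(th)])
    return C-.008*n
E
python3 - <<'E'
from h import *
print(np.round(robot.get_state()['joint_pos'],2))
for a in (30,35,40,45):
    A=np.deg2rad(a); p0=lift_tcp(0,A)
    for p in [(p0[0]-.022,.06),(p0[0]-.022,p0[1]-.004)]+[lift_tcp(t,A) for t in (0,.4,.8,1.1,1.35)]:
        j=robot.ik(W(*p),Q(A)); print(a,np.round(p,3),None if j is None else np.round(j,2))
E
```

```text
[ 0.31 -0.19  2.15 -0.26  0.41  1.91]
30 [-0.121  0.06 ] [ 0.28  0.1   2.03 -0.12  0.5   1.77]
30 [-0.121 -0.018] [ 0.28  0.25  2.08 -0.19  0.3   1.86]
30 [-0.099 -0.014] [ 0.27  0.28  2.03 -0.17  0.32  1.83]
30 [-0.092  0.025] [ 0.27  0.22  1.98 -0.13  0.42  1.78]
30 [-0.07   0.057] [ 0.27  0.21  1.9  -0.1   0.51  1.75]
30 [-0.046  0.074] [ 0.26  0.24  1.83 -0.09  0.56  1.73]
30 [-0.026  0.081] [ 0.26  0.27  1.77 -0.08  0.59  1.72]
35 [-0.12  0.06] [ 0.28  0.08  2.09 -0.19  0.38  1.84]
35 [-0.12  -0.018] [ 0.28  0.24  2.14 -0.41  0.17  2.07]
35 [-0.098 -0.014] [ 0.28  0.27  2.08 -0.34  0.19  2.  ]
35 [-0.091  0.025] [ 0.28  0.21  2.04 -0.22  0.29  1.87]
35 [-0.069  0.057] [ 0.27  0.19  1.96 -0.16  0.38  1.81]
35 [-0.046  0.073] [ 0.27  0.21  1.89 -0.14  0.43  1.78]
35 [-0.026  0.08 ] [ 0.26  0.25  1.83 -0.12  0.46  1.76]
40 [-0.119  0.06 ] [ 0.29  0.07  2.14 -0.33  0.25  1.98]
40 [-0.119 -0.018] None
40 [-0.097 -0.014] None
40 [-0.089  0.025] [ 0.28  0.2   2.09 -0.45  0.17  2.11]
40 [-0.067  0.057] [ 0.27  0.18  2.02 -0.28  0.26  1.93]
40 [-0.046  0.072] [ 0.27  0.2   1.95 -0.22  0.3   1.86]
40 [-0.025  0.08 ] [ 0.26  0.23  1.89 -0.2   0.33  1.83]
45 [-0.118  0.06 ] [ 0.3   0.07  2.19 -0.73  0.14  2.39]
45 [-0.118 -0.017] [ 0.3   0.26  2.23  3.78  0.16 -2.11]
45 [-0.096 -0.013] [ 0.29  0.28  2.17  3.87  0.13 -2.21]
45 [-0.088  0.025] None
45 [-0.066  0.057] [ 0.28  0.18  2.07 -0.63  0.14  2.27]
45 [-0.045  0.072] [ 0.27  0.19  2.   -0.45  0.18  2.09]
45 [-0.025  0.079] [ 0.27  0.22  1.95 -0.37  0.2   2.01]
```

```bash
python3 - <<'E'
from h import *
A=np.deg2rad(30); S=.013; p0=lift_tcp(0,A,S)
robot.move_to(W(p0[0]-.022,.06),Q(A))
robot.move_straight(W(p0[0]-.022,p0[1]-.005),speed=.08); st('low')
robot.move_straight(W(p0[0],p0[1]-.005),speed=.05); st('under')
for t in (.05,.2,.35,.5,.65,.8):
    robot.move_straight(W(*lift_tcp(t,A,S)),speed=.08); st(t)
save('scene','s2'); p,d=save('wrist','w2')
im=cv2.imread('pics/s2.png')[200:330,320:480]; cv2.imwrite('pics/c2.png',np.hstack([cv2.resize(im,(400,325)),cv2.resize(p[:,:,::-1],(400,325))]))
E
```

```text
low t 7.13 rel [-0.1202  0.     -0.0197] F [ 0.1  1.1 -0.6]
under t 7.72 rel [-0.0985 -0.     -0.0205] F [ 0.3  0.4 -1.2]
0.05 t 8.0 rel [-0.0993 -0.0001 -0.0106] F [-5.  -0.7 -0.3]
0.2 t 8.33 rel [-0.0963  0.      0.0047] F [-1.5 -0.2  0.5]
0.35 t 8.67 rel [-0.0923  0.      0.0184] F [ 0.1 -0.6 -0.6]
0.5 t 9.0 rel [-0.0863 -0.      0.0317] F [-0.3  0.  -1.4]
0.65 t 9.33 rel [-0.0784 -0.      0.044 ] F [-0.  -0.2  0.3]
0.8 t 9.67 rel [-0.0687 -0.      0.055 ] F [-0.  -0.2  0.8]
```

View pics/c2.png

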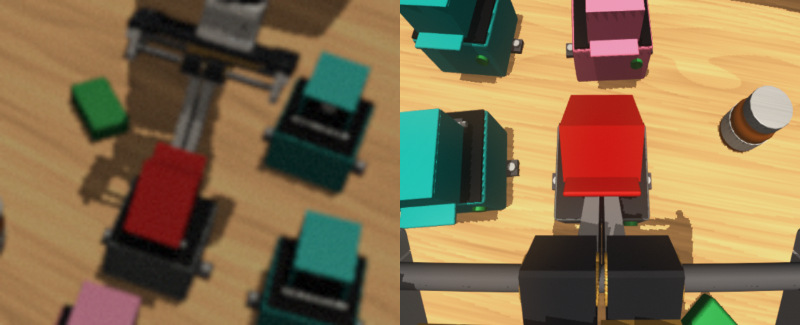

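Both views show the red guard tilted up on the fingertips. I carry on past the balance point.

```bash
python3 - <<'E'
from h import *
A=np.deg2rad(30); S=.013
for t in (.95,1.1,1.25,1.4):
    robot.move_straight(W(*lift_tcp(t,A,S)),speed=.1); st(t)
p=lift_tcp(1.4,A,S)
robot.move_straight(W(p[0]-.08,p[1]+.04),speed=.15); robot.pause(.5); st('back')
save('scene','s3'); p,d=save('wrist','w3')
im=cv2.imread('pics/s3.png')[200:330,320:480]; cv2.imwrite('pics/c3.png',np.hstack([cv2.resize(im,(400,325)),cv2.resize(p[:,:,::-1],(400,325))]))
E
```

```text
0.95 t 10.07 rel [-0.0574 -0.      0.0643] F [-0.3 -0.4  0.3]
1.1 t 10.36 rel [-0.0458 -0.      0.0714] F [-0.5 -0.  -0.2]
1.25 t 10.63 rel [-0.034  -0.      0.0763] F [ 0.4 -0.2  0.5]
1.4 t 10.91 rel [-0.0217 -0.      0.0794] F [-0.   0.1 -0.9]
back t 12.16 rel [-0.1013 -0.      0.1196] F [0.8 0.5 0.4]
```

View pics/c3.png

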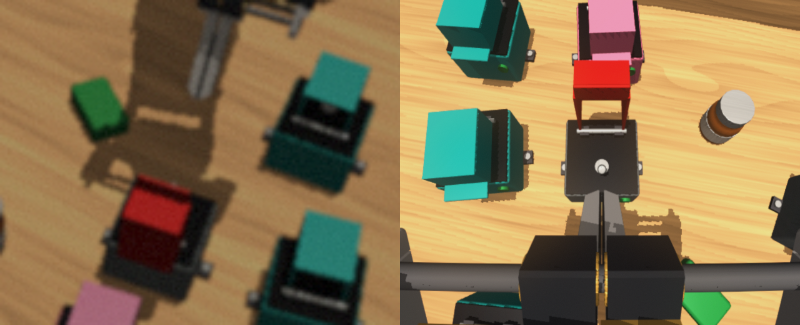

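Guard is fully up, and the toggle is exposed at wrist-crop px (601,167), in line with the fingers.

```bash
python3 - <<'E'
from h import *
robot.move_to(W(-.09,.09),Q(0))
robot.move_straight(W(-.09,.010),speed=.1); st('down')
robot.move_straight(W(-.056,.010),speed=.05); st('push')
ex=R.from_euler('z',YAW).apply([1,0,0])
for x in np.arange(-.054,-.039,.0015):
    robot.move_straight(W(x,.010),speed=.03); s=st('p')
    if -np.dot(s['contact_force'],ex)>8: break
robot.move_straight(W(-.09,.010),speed=.1)
robot.move_straight(W(-.10,.12),speed=.2); st()
p,d=save('wrist','w4'); cv2.imwrite('pics/c4.png',p[100:350,150:500,::-1])
E
```

```text
down t 13.84 rel [-0.0897  0.      0.0107] F [0.4 0.4 0.8]
push t 14.68 rel [-0.056  -0.      0.0099] F [-0.3 -0.3 -0.4]
p t 14.93 rel [-0.0541  0.      0.01  ] F [-0.8  0.1 -0.1]
p t 15.18 rel [-0.0525  0.      0.01  ] F [-1.9 -0.4  0.9]
p t 15.43 rel [-0.0509  0.      0.01  ] F [-0.5 -0.2  1. ]
p t 15.68 rel [-0.0499 -0.      0.0098] F [-4.8 -1.2  1. ]
p t 15.93 rel [-0.0493 -0.0001  0.0096] F [-11.7  -2.8   4.8]
 t 17.19 rel [-1.002e-01 -1.000e-04  1.187e-01] F [ 0.3  0.9 -0.5]
```

View pics/c4.png

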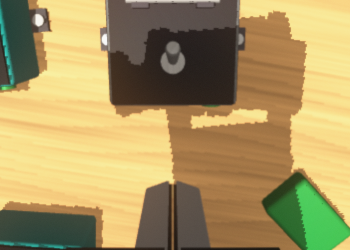

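The pushing force rose exactly where the toggle's stop was predicted, and the crop shows the toggle at px (173,55) leaning back towards the hinge: it is on. Next I shut the guard.

```bash
python3 - <<'E'
from h import *
robot.move_straight(W(-.06,.16),speed=.2)
robot.move_straight(W(.026,.14),speed=.2)
robot.move_straight(W(.026,.088),speed=.08); st('set')
for x,z in ((.0,.089),(-.02,.087),(-.04,.081),(-.05,.078)):
    robot.move_straight(W(x,z),speed=.1); st('draw')
robot.move_straight(W(-.06,.16),speed=.2)
robot.move_straight(W(-.15,.16),speed=.2); robot.pause(1); st()
p,d=save('wrist','w5'); m=robot.camera_model('wrist'); show(fit(p,d,m))
p2,d2=save('scene','s5'); show(fit(p2,d2,robot.camera_model('scene')))
cv2.imwrite('pics/c5.png',np.hstack([cv2.resize(p2[200:330,320:480,::-1],(400,325)),cv2.resize(p[:,:,::-1],(400,325))]))
E
```

```text
set t 19.07 rel [0.0262 0.     0.0884] F [ 0.3  0.6 -0.3]
draw t 19.48 rel [0.0004 0.     0.0899] F [-0.5 -0.   0.4]
draw t 19.82 rel [-0.0195 -0.      0.0873] F [ 0.6  0.2 -0.3]
draw t 20.18 rel [-0.0394  0.      0.0813] F [-1.4 -0.3  0.5]
draw t 20.44 rel [-0.0496 -0.      0.0782] F [-1.   0.3  1.2]
 t 22.61 rel [-0.15 -0.    0.16] F [0.3 0.8 0.5]
c [588.6 178.9] size [75.7 60.3] ang 9.9 z 0.1216 n 9826 lip 1703 [0.551  0.1719 0.0811]
c [589.7 180.7] size [80.7 60.2] ang 9.6 z 0.1203 n 506 lip 9 [0.5902 0.1665 0.0713]
```

View pics/c5.png

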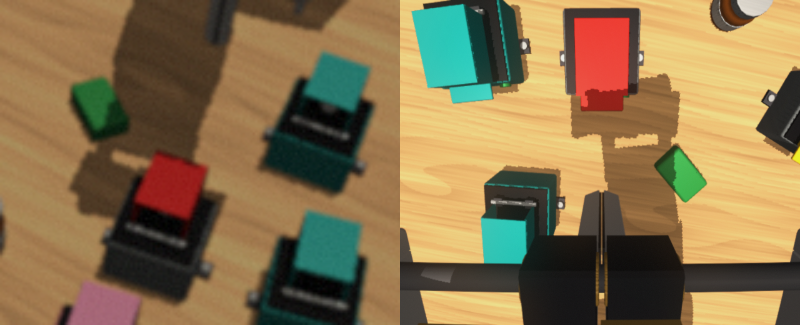

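The guard is shut again: its top face matches the first measurement to within 1 mm, and the robot is clear of everything.

```bash
python3 -c "
from cell import robot
print(robot.hand_in())"
```

```text
the job is handed in; nothing more can be done
None
```

I handed the job in at about 23 s of the allowed 61 s: the red toggle was pushed over to its stop (on), the red guard is shut, and the arm is clear and touched nothing else; the hand-in gave no verdict.

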